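# Roll a portable speaker onto its foot and hold it up by the handle

## Robot

A 7-joint arm with a two-finger parallel gripper is mounted at the origin on the work surface. World frame = base frame: x ahead of the robot, y to its left, z up, the work surface at z = 0. Lengths are in mm, angles in rad, forces in N, time in s.
With the tool pointing down it reaches from about 400 to 850 mm from the base axis. Payload 6.9 kg.
Tool frame: the origin (TCP) lies midway between the tips of the shut fingers; the grasp point (between the pads) lies 19 mm behind it; z points along the fingers, y is the line along which they close (so a half turn about z gives the same grasp; the last joint's range is limited). The gripper opens to 85 mm and grips with 20 to 120 N. Pads are 22 mm wide; open, the fingers measure 114 mm over their backs; the gripper's body (76 mm by 85 mm) begins 54 mm behind the grasp point. The pads swing forward as they close: fully open they stand 13 mm farther back than shut.
Start: joints at [1.438, 0.507, -0.238, 1.5, 0.126, 1.149, -0.155], TCP at [147.199, -607.408, 231.275] pointing down, gripper open.
Joint ranges: [-3.08, 3.08], [-0.24, 2.05], [-1.43, 1.35], [0, 2.5], [-1.52, 4.66], [0.17, 1.96], [-2.89, 2.89]. Speed limits (rad/s): [2.39, 2.39, 3.14, 3.14, 3.14, 3.14, 3.14].

## Interface

Orientations are given as a unit quaternion [x, y, z, w].
In Python, from cell import manip gives the robot as it stands.
- The arm moves only by the tool carry_out, never from a script. Its argument "deltas" is a list of rows, each a list of 2 entries, a list of its own where there are three numbers: the shift along the tool's x, y, z as a fraction of full scale, then the turn, a rotation vector about the tool's x, y, z as a fraction of full scale. A call has 1 to 12 rows; each row shifts and turns the commanded pose from where the row before left it, along the tool's axes as they then stand; what a row does not reach is not made up. Full scale, the value 1, is 0.4 m for a shift and 6 degrees for a turn. A row lasts 1/12 s, in which the tool goes at most 41.7 mm and 7.16 degrees, less where a joint would pass 70% of its speed; a pose out of reach is approached as far as the arm can. A call with a number of a shift or a turn outside -1 to 1 is refused whole. A call with a gripper value outside its range is refused whole. "jaw" is the opening, from -1 (shut) to 1 (fully open), set as the call begins (left out, the last holds). The fingers move at their own pace and stop on an object; the grip force is fixed at half the most. Time passes only in rows, so rows that do not move let the fingers close. It gives the time, the measured TCP pose, the force, the opening and the grip force at its end, in the units of the state.
- manip.get_obs(): the state, without advancing time (a new reading comes with each control period).
- manip.grab_frame(name): name is "side" or "top" or "wrist"; returns a dict with "color" (384x512x3 uint8, red, green, blue), "depth" (384x512 float32, mm along the optical axis (not along the pixel's ray), 0 where there is no reading), "mtx" (3x3 intrinsics, pixels), "eye" and "orientation" of the camera in the world; the wrist camera has in their place "hand_eye" (4x4, takes a point from camera to tool coordinates, whose origin is the TCP and whose axes are the flange's). Camera axes: x right, y down, z forward; pixel columns grow to the right and rows downward; lengths in mm; the calibration is good to about 2 mm. A picture is of the moment at which its call begins: read the wrist's pose just before it.
- manip.job_done(): hands the job in; it is judged then, once.
Trained networks look in a picture, given as the dict that the camera call returned (one of the last four; its "shot" number tells which), for a name from the list of things; names that differ only in an ending like _2 or _b are one class to them, and where a whole thing is asked for, a point or a joint stands for the part that bears it (a point fixed in the world has none). Each returns a list of dicts, best first, with "p" (0 to 1); they miss things now and then, are a little off and sometimes report something else, mostly with a low value. They report only what shows in the picture. A call takes as long as a camera call. They do not tell look-alikes from the thing itself.
- manip.find_in(picture, thing): "extent" ([left, top, right, bottom] in pixels, round what is visible of it).
- manip.place_of(picture, thing): "xy" ([column, row] in pixels: a listed point, or the origin of a listed thing).
The state is a dict: "time_s": time; "joint_pos": joint angles; "qd": joint speeds; "joint_efforts": joint torques, N m; "tcp_pos": TCP position; "orientation": TCP orientation; "force": force on the tool from outside, world axes, zero at the start; "wrist_torque": the same for the moment, N m; "opening": finger opening in mm; "grip_force": force on a finger pad.
Only numpy, scipy, OpenCV 4.12 (cv2) and the standard library are available. Lean on these libraries where they do the work, as an engineer would, in place of code of your own. Each camera call takes 0.05 s, during which the arm holds its last target. There are 200 camera calls.

## Task

The portable speaker on the repair mat has come to lie on its side. Roll it over on the mat, without picking it up, until it sits at rest on its flat foot with the handle on top; then lift it by the handle and keep it steady and level in the air, its foot about 10 cm above the mat, so that I can look at its underside. Finish while still holding it there, and leave the tray, the card terminal and the flask where they are.

Things in the scene. Friction and masses are not known exactly. Their poses are not given: they have to be found in the camera images.
- speaker: portable speaker, 0.36 to 0.57 kg: grey round barrel, diameter 60 mm, 150 mm long, free to roll. Origin: middle of the barrel's axis. Its y runs along the barrel, its z points to the handle (up when it sits on its foot). It starts lying on barrel and handle, the handle pointing any way, 14 degrees below level. To right it, roll it away from the handle's side: 104 degrees, about 60 mm
- handle: roller grip of the speaker's bail handle: grey sleeve, diameter 16 mm, 82 mm long, parallel to the barrel, turning almost freely about its own axis (y), so the held speaker hangs and can swing. Ends: 26 mm black balls, 10 mm posts to the barrel. Origin: its middle, always 70 mm from the barrel's axis along the speaker's z. At the start the balls rest on the mat, the axis 13 mm above it
- speaker_foot (a point): middle of the flat underside of the speaker's foot: a black rubber bar on the side away from the handle, 26 mm wide (x), 130 mm long (y); the point lies 31.5 mm from the barrel's axis, at the speaker's z = -31.5 mm. Rolling ends by tipping over the edge of the foot; on it the speaker stands by itself
- mat: grey repair mat, fixed, 660 x 1040 mm, 3 mm thick: its top is at height 3 mm. Origin: centre of its underside
- tray: bystander: clear plastic open tray, 120 x 90 mm, 35 mm high, on the mat. Origin: centre of its underside
- terminal: bystander: grey card terminal with keys, 150 x 80 mm, 41 mm high, on the mat. Origin: centre of its underside
- flask: bystander: white dispenser flask with a spout, diameter 64 mm, 100 mm high, on the mat. Origin: centre of its underside
Things that resemble listed ones, but are neither listed nor needed, are in the scene too. What is shaped like the speaker but orange or turquoise is not meant.

How it is judged:
By the outcome, as a careful person would: the job done as asked, in the order asked, and still so for the second after the job is handed in, while the arm keeps its last pose, push and grip.
It also fails if it takes over 48 s, if anything falls off the work surface, if the arm or the gripper's body presses on something with over 40 N, if the wrist force passes 120 N, or if a joint passes its speed limit or range.

## Working session

There is one attempt and no reset: what is moved stays moved. The work goes in short steps, Python scripts to look and compute and a tool call to move; the robot and the scene stay as the last step left them, time stands still between calls to the robot, and variables do not carry over. Pictures are saved under pics/ and viewed, at most 10 in all, crops included, and the job is handed in when it is done.

Besides the shell and the picture viewer there is one more tool, called after "Call:" by a JSON object that holds its "name" and its "arguments". carry_out: Moves the arm, as the interface text tells. Its arguments: {"type":"object","properties":{"deltas":{"type":"array"},"jaw":{"type":"number"}},"required":["deltas"]}

```bash
mkdir -p pics; cat > h.py <<'E'
import numpy as np, cv2
from scipy.spatial.transform import Rotation as R
from cell import manip
np.set_printoptions(precision=3,suppress=True)
def pose(f,obs=None):
    if 'eye' in f:
        o=np.array(f['orientation'],float)
        M=R.from_quat(o).as_matrix() if o.size==4 else o.reshape(3,3)
        return M,np.array(f['eye'],float)
    H=np.array(f['hand_eye'],float); T=R.from_quat(obs['orientation']).as_matrix()
    return T@H[:3,:3], T@H[:3,3]+np.array(obs['tcp_pos'])
def cloud(f,obs=None):
    M,e=pose(f,obs); K=np.array(f['mtx']); d=f['depth']
    v,u=np.mgrid[:d.shape[0],:d.shape[1]]
    P=np.stack([(u-K[0,2])/K[0,0]*d,(v-K[1,2])/K[1,1]*d,d],-1)
    W=P@M.T+e; W[d<=0]=np.nan
    return W
def ray(f,px,z,obs=None):
    M,e=pose(f,obs);K=np.array(f['mtx'])
    r=M@np.array([(px[0]-K[0,2])/K[0,0],(px[1]-K[1,2])/K[1,1],1]); return e+r*(z-e[2])/r[2]
def save(f,n): cv2.imwrite('pics/'+n,f['color'][:,:,::-1])
E
python3 - <<'E'
from h import *
o=manip.get_obs(); print(o)
fs={}
for n in ['top','side']:
    f=manip.grab_frame(n); fs[n]=f; save(f,n+'1.png'); print(n,f['mtx'],pose(f)); W=cloud(f)
    for t in ['speaker','handle','tray','terminal','flask']:
        for r in manip.find_in(f,t)[:4]:
            e=r['extent']; c=[(e[0]+e[2])/2,(e[1]+e[3])/2]; print(t,r['p'],np.round(e),W[int(c[1]),int(c[0])],f['color'][int(c[1]),int(c[0])])
E
cd pics; python3 -c "
import cv2,numpy as np
a=cv2.imread('top1.png');b=cv2.imread('side1.png')
cv2.imwrite('ts.png',cv2.resize(np.vstack([a,b]),(400*1,600)))"
```

```text
{'time_s': 0.0, 'joint_pos': array([ 1.439,  0.508, -0.238,  1.501,  0.126,  1.149, -0.155]), 'qd': array([-0.   ,  0.001, -0.001,  0.001,  0.   , -0.   , -0.002]), 'joint_efforts': array([ -0.   , -62.061,  -2.186, -24.965,   0.013,   0.012,  -0.   ]), 'tcp_pos': array([ 147.04 , -606.944,  230.426]), 'orientation': array([ 0.993,  0.119, -0.   , -0.001]), 'force': array([ 0.056, -0.743,  0.818]), 'wrist_torque': array([-0.038, -0.032,  0.05 ]), 'grip_force': 0.0, 'opening': 85.44106993231792}
top [[398.439   0.    260.41 ]
 [  0.    398.439 188.762]
 [  0.      0.      1.   ]] (array([[ 0.028, -0.987,  0.158],
       [-1.   , -0.03 , -0.009],
       [ 0.014, -0.158, -0.987]]), array([ 424.434,   15.651, 1112.5  ]))
speaker 0.74 [323. 215. 375. 279.] [ 448.401 -228.14    58.331] [173  62   0]
speaker 0.68 [240. 202. 302. 248.] [500.936 -24.857  47.562] [50 51 46]
speaker 0.57 [163. 198. 213. 256.] [487.115 200.426  35.477] [18 43 40]
handle 0.62 [198. 210. 208. 236.] [502.887 163.05   19.279] [  0 111 101]
handle 0.61 [358. 240. 369. 271.] [ 426.235 -276.523   24.279] [184  85   0]

[... 411 characters left out ...]
61],
       [-0.357,  0.627, -0.692],
       [ 0.005, -0.74 , -0.673]]), array([ 229.299, 1082.577, 1084.132]))
speaker 0.94 [242. 242. 300. 279.] [485.717 243.735  61.633] [ 10 122 116]
speaker 0.88 [273. 182. 312. 227.] [502.502  -2.653  49.323] [72 71 67]
speaker 0.75 [302. 161. 355. 191.] [ 433.136 -178.102   46.406] [127  60  10]
handle 0.67 [260. 250. 289. 255.] [498.547 176.277  17.745] [ 8 80 78]
handle 0.5 [302. 198. 311. 218.] [463.195 -29.276  22.322] [91 88 85]
tray 0.76 [198. 275. 251. 328.] [569.564 375.553   4.305] [121 120 119]
terminal 0.89 [264. 120. 307. 144.] [ 650.999 -394.276   27.075] [101  98  93]
flask 0.6 [198. 176. 217. 209.] [764.441  51.634  59.443] [168 155 147]
```

View pics/top1.png

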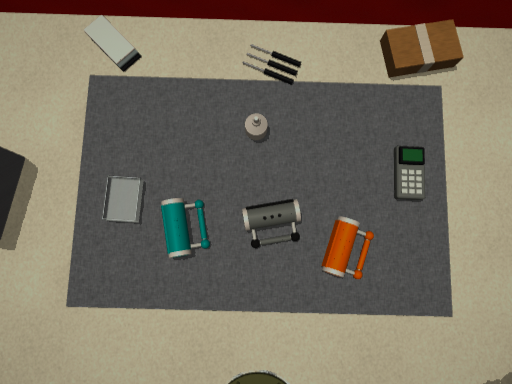

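View pics/side1.png

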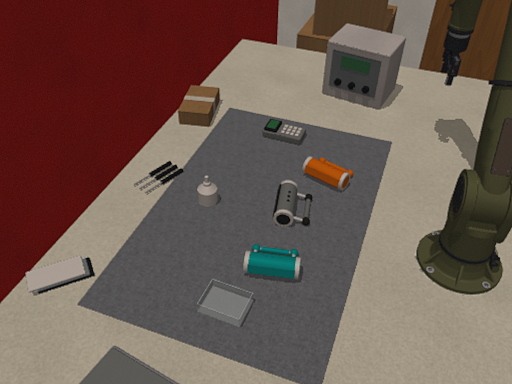

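Candidates: grey speaker at top (272,215) / side (288,204); turquoise at (176,228); orange at (342,247). Grey matches the description. Its handle points toward the robot (−x), so it has to roll toward +x, and that way is clear. I'll check it in one crop and measure it.

```bash
python3 - <<'E'
from h import *
fs=[manip.grab_frame(n) for n in ('top','side')]
cv2.imwrite('pics/crop.png',cv2.resize(np.hstack([fs[0]['color'][185:265,220:320],fs[1]['color'][170:250,240:340]])[:,:,::-1],(800,320),interpolation=cv2.INTER_CUBIC))
P=[]
for f in fs:
    W=cloud(f).reshape(-1,3); W=W[~np.isnan(W[:,0])]
    m=(W[:,0]>400)&(W[:,0]<600)&(W[:,1]>-130)&(W[:,1]<70)
    print('mat z',np.median(W[m][W[m][:,2]<10][:,2]))
    Q=W[m&(W[:,2]>12)]; print(len(Q),Q.min(0),Q.max(0)); 
    B=Q[Q[:,2]>38]; c=B.mean(0); w,v=np.linalg.eigh(np.cov(B[:,:2].T)); print('high',len(B),c,'axis',v[:,1]); P.append(Q)
    for t in ['speaker','handle','speaker_foot']:
        for r in manip.place_of(f,t)[:4]:
            print(t,r['p'],np.round(r['xy'],1),ray(f,r['xy'],33),ray(f,r['xy'],16))
from scipy.optimize import least_squares
Q=np.vstack(P)
B=Q[Q[:,2]>36]
def res(p):
    a=np.array([np.sin(p[2]),np.cos(p[2])]); n=np.array([a[1],-a[0]])
    d=(B[:,:2]-p[:2])@n
    return np.hypot(d,B[:,2]-33)-30
s=least_squares(lambda p:res(np.r_[p[0],-30,p[1]]),[500,0],loss='soft_l1',f_scale=2); x0,ps=s.x
print('fit x at y=-30',x0,'yaw(sin on x)',ps,np.sqrt(np.mean(s.fun**2)))
a=np.array([np.sin(ps),np.cos(ps)]);n=np.array([a[1],-a[0]])
for Q in P:
    B2=Q[(Q[:,2]>36)]; t=(B2[:,:2]-[x0,-30])@a; print('along',np.percentile(t,[0.5,50,99.5]))
    d=(Q[:,:2]-[x0,-30])@n; t=(Q[:,:2]-[x0,-30])@a; k=d<-50; print('handle d',np.percentile(d[k],[1,50,99]),'t',np.percentile(t[k],[1,50,99]),'z',np.percentile(Q[k,2],[5,50,95]))
E
```

```text
mat z 3.1292332984282893
1698 [ 439.271 -103.282   15.246] [572.486  54.315  67.775]
high 1269 [527.487 -23.943  57.012] axis [-0.197  0.98 ]
speaker 0.79 [342.2 243.4] [ 455.464 -218.385   33.   ] [ 455.952 -222.07    16.   ]
speaker 0.7 [175.6 226.4] [487.974 231.585  33.   ] [488.974 234.986  16.   ]
speaker 0.62 [271.  216.2] [523.124 -24.9    33.   ] [524.679 -25.538  16.   ]
handle 0.69 [275.7 240.3] [458.583 -39.113  33.   ] [459.121 -39.975  16.   ]
handle 0.68 [359.1 254.5] [ 427.247 -263.704   33.   ] [ 427.292 -268.103   16.   ]
handle 0.45 [200.6 221.9] [502.062 164.989  33.   ] [503.284 167.341  16.   ]
handle 0.31 [407.5 174.8] [ 649.333 -400.727   33.   ] [ 652.875 -407.285   16.   ]
speaker_foot 0.62 [270.3 204.1] [556.126 -22.19   33.   ] [558.2   -22.786  16.   ]
speaker_foot 0.59 [328.4 242. ] [ 458.132 -181.15    33.   ] [ 458.663 -184.249   16.   ]
speaker_foot 0.23 [127.5 196.3] [565.819 367.229  33.   ] [568.046 372.766  16.   ]
mat z 1.0290640969342348
1066 [439.182 -98.263  12.027] [573.889  63.969  66.981]
high 694 [526.539  -8.785  54.206] axis [-0.194  0.9
[... 450 characters left out ...]
  33.   ] [498.617 181.175  16.   ]
speaker_foot 0.98 [276.6 198.8] [559.502 -25.206  33.   ] [564.842 -43.122  16.   ]
speaker_foot 0.76 [271.4 270.1] [480.039 253.893  33.   ] [484.094 240.49   16.   ]
speaker_foot 0.75 [321.8 177.3] [ 453.333 -180.3     33.   ] [ 456.957 -200.725   16.   ]
speaker_foot 0.27 [208.7 199.2] [758.92   54.279  33.   ] [767.486  37.648  16.   ]
fit x at y=-30 530.59770152904 yaw(sin on x) -0.2005906335313745 3.172394828981476
along [-68.708   6.891  81.311]
handle d [-80.323 -68.584 -50.934] t [-58.801   6.818  71.099] z [17.245 23.516 29.151]
along [-63.004  26.135  90.412]
handle d [-77.977 -66.931 -51.777] t [-47.703  16.673  80.48 ] z [15.322 20.628 27.28 ]
```

View pics/crop.png

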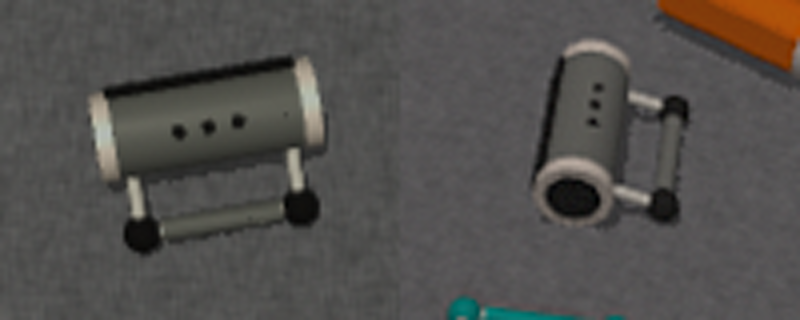

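The crop shows the grey barrel with its black foot strip on the far (+x) side and the handle toward the robot, so the choice is right. Moving above the handle now.

Call:
{"name": "carry_out", "arguments": {"deltas": [[[0.046,-0.05,0.003],[0,0,0]],[[0.046,-0.05,0.003],[0,0,0]],[[0.046,-0.05,0.003],[0,0,0]],[[0.046,-0.05,0.003],[0,0,0]],[[0.046,-0.05,0.003],[0,0,0]],[[0.046,-0.05,0.003],[0,0,0]],[[0.046,-0.05,0.003],[0,0,0]],[[0.046,-0.05,0.003],[0,0,0]],[[0.046,-0.05,0.003],[0,0,0]],[[0.046,-0.05,0.003],[0,0,0]],[[0.046,-0.05,0.003],[0,0,0]],[[0.046,-0.05,0.003],[0,0,0]]], "jaw": -0.15}}

```text
time_s: 2.0
tcp_pos: [305.8, -321.0, 217.1]
orientation: [0.993, 0.119, 0.0, 0.0]
force: [0.8, -0.5, 0.7]
opening: 36.1
grip_force: 0.0
```

Call:
{"name": "carry_out", "arguments": {"deltas": [[[0.046,-0.05,0.003],[0,0,0]],[[0.046,-0.05,0.003],[0,0,0]],[[0.046,-0.05,0.003],[0,0,0]],[[0.046,-0.05,0.003],[0,0,0]],[[0.046,-0.05,0.003],[0,0,0]],[[0.046,-0.05,0.003],[0,0,0]],[[0.046,-0.05,0.003],[0,0,0]],[[0.046,-0.05,0.003],[0,0,0]],[[0.046,-0.05,0.003],[0,0,0]],[[0.046,-0.05,0.003],[0,0,0]],[[0.046,-0.05,0.003],[0,0,0]],[[0.046,-0.05,0.003],[0,0,0]]]}}

```text
time_s: 3.0
tcp_pos: [463.9, -35.7, 202.6]
orientation: [0.993, 0.119, 0.0, 0.0]
force: [0.0, -1.0, 0.4]
opening: 36.5
grip_force: 0.0
```

Call:
{"name": "carry_out", "arguments": {"deltas": [[[0,0,0],[0,0,-1]],[[0,0,0],[0,0,-1]],[[0,0,0],[0,0,-1]],[[0,0,0],[0,0,-1]],[[0,0,0],[0,0,-1]],[[0,0,0],[0,0,-1]],[[0,0,0],[0,0,-1]],[[0,0,0],[0,0,-1]],[[0,0,0],[0,0,-1]],[[0,0,0],[0,0,-1]],[[0,0,0],[0,0,-1]],[[0,0,0],[0,0,-1]]]}}

```text
time_s: 4.0
tcp_pos: [463.4, -37.0, 202.7]
orientation: [0.732, 0.681, 0.0, 0.0]
force: [-0.2, -1.5, -0.5]
opening: 36.4
grip_force: 0.0
```

Call:
{"name": "carry_out", "arguments": {"deltas": [[[0,0,0],[0,0,-1]],[[0,0,0],[0,0,-1]],[[0,0,0],[0,0,-0.6]],[[0,0,0],[0,0,0]]]}}

```text
time_s: 4.33
tcp_pos: [463.3, -37.1, 202.5]
orientation: [0.634, 0.774, 0.0, -0.0]
force: [0.3, -0.3, 0.1]
opening: 36.2
grip_force: 0.0
```

```bash
cat > m.py <<'E'
from h import *
import sys
o=manip.get_obs(); f=manip.grab_frame('wrist'); save(f,sys.argv[1]); 
T=R.from_quat(o['orientation']).as_matrix(); print(o['tcp_pos'],'tool x,y',T[:,0],T[:,1],'tilt',T[:,2])
for t in ['speaker','handle']:
    for r in manip.place_of(f,t)[:2]: print(t,r['p'],np.round(r['xy'],1),ray(f,r['xy'],33,o),ray(f,r['xy'],16,o))
W=cloud(f,o).reshape(-1,3); k=~np.isnan(W[:,0]); W=W[k]
m=(W[:,0]>400)&(W[:,0]<650)&(W[:,1]>-140)&(W[:,1]<80)
print('mat',np.median(W[m&(W[:,2]<9)][:,2]))
a=np.array([-.2,.98]);n=np.array([.98,.2])
B=W[m&(W[:,2]>45)&(W[:,2]<75)]
if len(B)>50:
    w,v=np.linalg.eigh(np.cov(B[:,:2].T)); print('barrel',len(B),B.mean(0),v[:,1],'zmax',np.percentile(B[:,2],99),'t',np.percentile(B[:,:2]@a,[1,99]))
H=W[m&(W[:,2]>10)&(W[:,2]<32)]; d=(H[:,:2]-o['tcp_pos'][:2])@n; t=(H[:,:2]-o['tcp_pos'][:2])@a; q=(abs(d)<25)
H=H[q];print('handle',len(H)); print('d',np.percentile(d[q],[1,50,99]),'t',np.percentile(t[q],[1,50,99]),'z',np.percentile(H[:,2],[5,95]))
s=q[q]&(abs(t[q])<30); D=d[q][s];tt=t[q][s]; print('sleeve',s.sum(),np.percentile(D,[1,50,99]),np.polyfit(tt,D,1),np.percentile(H[s][:,2],95))
E
python3 m.py w1.png
```

```text
[463.344 -37.072 202.511] tool x,y [-0.197  0.98   0.   ] [0.98  0.197 0.   ] tilt [ 0.  0. -1.]
speaker 0.94 [310.1 173.2] [528.456 -20.913  33.   ] [532.836 -24.316  16.   ]
speaker 0.71 [223.7 291.5] [ 453.771 -210.489   33.   ] [ 454.079 -224.227   16.   ]
handle 0.81 [256.9 170.5] [464.846 -30.299  33.   ] [465.758 -34.214  16.   ]
mat 2.8096804302554688
barrel 6308 [527.196 -16.611  57.904] [-0.209  0.978] zmax 63.747143073218886 t [-201.125  -54.009]
handle 1624
d [-11.132   1.679  23.708] t [-61.231  10.333  66.554] z [18.323 27.845]
sleeve 575 [-7.273  0.474  8.042] [0.016 0.173] 24.22588958128148
```

View pics/w1.png

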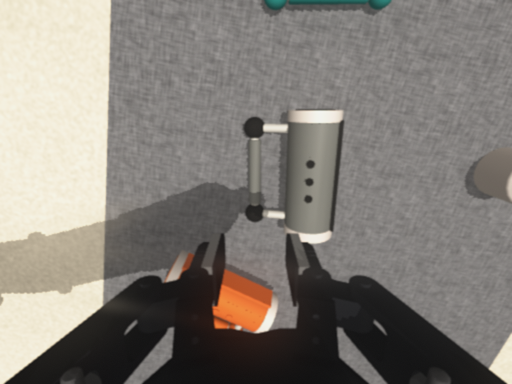

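The wrist view shows the grey sleeve at (254,165) and barrel at (315,175), and the measured offset is about 2.5 mm along tool x. Descending with the jaw at about 30 mm.

Call:
{"name": "carry_out", "arguments": {"deltas": [[[0.006,0.001,0.04],[0,0,0]],[[0,0,0.04],[0,0,0]],[[0,0,0.04],[0,0,0]],[[0,0,0.04],[0,0,0]],[[0,0,0.04],[0,0,0]],[[0,0,0.04],[0,0,0]],[[0,0,0.04],[0,0,0]],[[0,0,0.04],[0,0,0]],[[0,0,0.04],[0,0,0]],[[0,0,0.04],[0,0,0]],[[0,0,0.03],[0,0,0]],[[0,0,0],[0,0,0]]], "jaw": -0.3}}

```text
time_s: 5.48
tcp_pos: [462.2, -34.5, 28.8]
orientation: [0.635, 0.772, -0.001, -0.001]
force: [-0.4, 0.1, 0.1]
opening: 29.7
grip_force: 0.0
```

Call:
{"name": "carry_out", "arguments": {"deltas": [[[0,0,0.01],[0,0,0]],[[0,0,0.01],[0,0,0]],[[0,0,0.01],[0,0,0]],[[0,0,0.01],[0,0,0]],[[0,0,0.01],[0,0,0]],[[0,0,0.01],[0,0,0]],[[0,0,0],[0,0,0]]]}}

```text
time_s: 6.07
tcp_pos: [462.8, -34.7, 6.1]
orientation: [0.635, 0.773, -0.0, -0.0]
force: [0.8, 0.0, 0.3]
opening: 29.5
grip_force: 0.0
```

Call:
{"name": "carry_out", "arguments": {"deltas": [[[0,0,0],[0,0,0]],[[0,0,0],[0,0,0]],[[0,0,0],[0,0,0]],[[0,0,0],[0,0,0]],[[0,0,0],[0,0,0]],[[0,0,0],[0,0,0]]], "jaw": -1}}

```text
time_s: 6.57
tcp_pos: [463.1, -34.5, 6.5]
orientation: [0.635, 0.773, -0.0, -0.0]
force: [-2.3, -0.6, 1.7]
opening: 14.0
grip_force: 58.6
```

Sleeve is gripped. Starting the roll: the handle follows the rolling arc while the barrel stays on the mat, up to about 30° above level.

Call:
{"name": "carry_out", "arguments": {"deltas": [[[0,0.003,-0.014],[0,0,0]],[[0,0.0045,-0.014],[0,0,0]],[[0,0.0055,-0.014],[0,0,0]],[[0,0.007,-0.015],[0,0,0]],[[0,0.0085,-0.015],[0,0,0]],[[0,0.01,-0.015],[0,0,0]],[[0,0.011,-0.014],[0,0,0]],[[0,0.012,-0.014],[0,0,0]],[[0,0.0135,-0.014],[0,0,0]],[[0,0,0],[0,0,0]],[[0,0,0],[0,0,0]]]}}

```text
time_s: 7.48
tcp_pos: [493.4, -28.4, 58.7]
orientation: [0.635, 0.773, 0.0, 0.0]
force: [-4.0, 0.7, 2.6]
opening: 13.5
grip_force: 59.1
```

```bash
cat > s.py <<'E'
from h import *
import sys
o=manip.get_obs(); print(o['tcp_pos'],o['force'],o['opening'])
f=manip.grab_frame('side'); g=manip.grab_frame('top')
cv2.imwrite('pics/'+sys.argv[1],cv2.resize(np.hstack([f['color'][140:260,220:380],g['color'][140:260,200:360]])[:,:,::-1],(800,300),interpolation=cv2.INTER_CUBIC))
E
python3 s.py r1.png
```

```text
[493.361 -28.43   58.72 ] [-4.016  0.733  2.571] 13.545960120850278
```

View pics/r1.png

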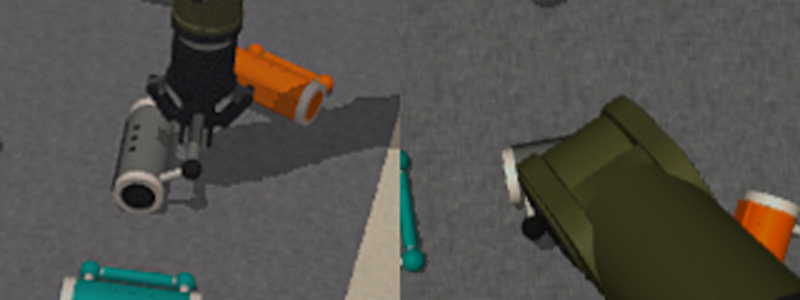

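Rolling works: the barrel is still on the mat and the handle is raised. I'll loosen to a cage around the sleeve so the rest of the roll is a push, with nothing holding it vertically.

Call:
{"name": "carry_out", "arguments": {"deltas": [[[0,0,0],[0,0,0]],[[0,0,0.01],[0,0,0]],[[0,0,0.01],[0,0,0]],[[0,0,0],[0,0,0]]], "jaw": -0.5}}

```text
time_s: 7.92
tcp_pos: [492.5, -28.8, 49.2]
orientation: [0.635, 0.773, -0.0, -0.0]
force: [-0.4, -0.6, 0.2]
opening: 21.6
grip_force: 0.0
```

Call:
{"name": "carry_out", "arguments": {"deltas": [[[0,0.012,-0.01],[0,0,0]],[[0,0.012,-0.01],[0,0,0]],[[0,0.012,-0.01],[0,0,0]],[[0,0.012,-0.01],[0,0,0]],[[0,0.0115,-0.007],[0,0,0]],[[0,0.0115,-0.007],[0,0,0]],[[0,0.0115,-0.007],[0,0,0]],[[0,0.0115,-0.007],[0,0,0]],[[0,0.0115,-0.006],[0,0,0]],[[0,0,0],[0,0,0]]]}}

```text
time_s: 8.75
tcp_pos: [535.7, -20.0, 80.3]
orientation: [0.635, 0.773, 0.001, 0.001]
force: [0.2, -0.2, -0.3]
opening: 21.5
grip_force: 0.1
```

```bash
python3 s.py r2.png
```

```text
[535.668 -19.963  80.277] [ 0.165 -0.222 -0.267] 21.546764629051605
```

View pics/r2.png

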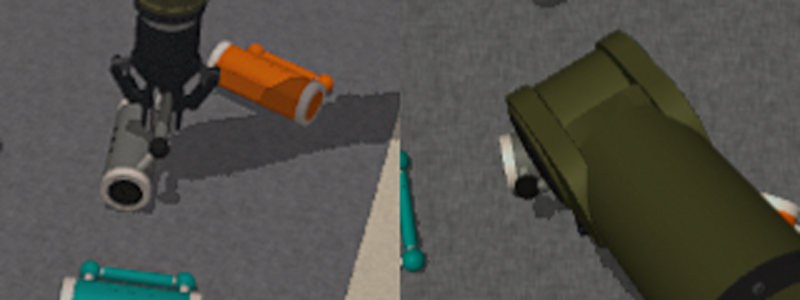

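The ball at (160,147) is now well above the barrel end at (127,188), at about 60°, and still inside the cage. Continuing past the tipping point.

Call:
{"name": "carry_out", "arguments": {"deltas": [[[0,0.01,-0.003],[0,0,0]],[[0,0.01,-0.003],[0,0,0]],[[0,0.01,-0.003],[0,0,0]],[[0,0.01,-0.003],[0,0,0]],[[0,0.01,-0.003],[0,0,0]],[[0,0.01,-0.002],[0,0,0]],[[0,0.01,0],[0,0,0]],[[0,0.01,0],[0,0,0]],[[0,0.01,0],[0,0,0]],[[0,0.01,0],[0,0,0]],[[0,0.01,0],[0,0,0]],[[0,0.01,0],[0,0,0]]]}}

```text
time_s: 9.85
tcp_pos: [581.5, -11.0, 86.4]
orientation: [0.635, 0.773, -0.0, -0.0]
force: [0.0, -0.2, 0.1]
opening: 21.3
grip_force: 0.3
```

Call:
{"name": "carry_out", "arguments": {"deltas": [[[0,0.01,0],[0,0,0]],[[0,0.005,0],[0,0,0]],[[0,0,0],[0,0,0]],[[0,0,0],[0,0,0]],[[0,0,0],[0,0,0]]]}}

```text
time_s: 10.27
tcp_pos: [586.8, -10.0, 86.4]
orientation: [0.635, 0.773, -0.0, -0.0]
force: [-0.5, -0.2, 0.4]
opening: 21.5
grip_force: 0.0
```

```bash
python3 s.py r3.png
```

```text
[586.751  -9.955  86.432] [-0.546 -0.168  0.391] 21.458221007065088
```

View pics/r3.png

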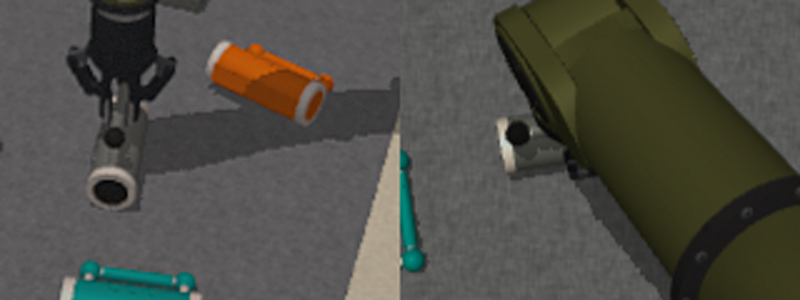

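The ball at (115,137) now sits directly above the barrel end at (112,188). I'll open fully clear so the speaker rests freely, then measure.

Call:
{"name": "carry_out", "arguments": {"deltas": [[[0,0,0],[0,0,0]],[[0,0,0],[0,0,0]],[[0,0,0],[0,0,0]],[[0,0,0],[0,0,0]],[[0,0,0],[0,0,0]],[[0,0,0],[0,0,0]],[[0,0,0],[0,0,0]],[[0,0,0],[0,0,0]]], "jaw": 0.2}}

```text
time_s: 11.03
tcp_pos: [587.0, -9.9, 86.5]
orientation: [0.635, 0.773, 0.0, -0.0]
force: [-0.9, 0.3, -0.7]
opening: 51.3
grip_force: 0.0
```

```bash
python3 - <<'E'
from h import *
o=manip.get_obs(); tc=np.array(o['tcp_pos']); T=R.from_quat(o['orientation']).as_matrix()
for nme in ['wrist','side','top']:
    f=manip.grab_frame(nme)
    if nme=='wrist': save(f,'w2.png')
    W=cloud(f,o).reshape(-1,3); C=f['color'].reshape(-1,3); k=~np.isnan(W[:,0]); W=W[k]
    L=(W-tc)@T   # tool coords
    z=W[:,2]
    for lab,m in [('balls/sleeve',(z>90)&(z<120)&(abs(L[:,0])<75)&(abs(L[:,0])>30)&(abs(L[:,1])<24)),
                  ('sleeve',(z>90)&(z<120)&(abs(L[:,0])<38)&(abs(L[:,1])<20)),
                  ('barrel',(z>8)&(z<72)&(abs(L[:,0])<110)&(abs(L[:,1])<60))]:
        if m.sum()>5: print(nme,lab,m.sum(),'x',np.percentile(L[m,0],[1,50,99]),'y',np.percentile(L[m,1],[1,50,99]),'z',np.percentile(z[m],[1,50,99]), 'slope',np.polyfit(L[m,0],L[m,1],1)[0])
    for t in ['handle','speaker','speaker_foot']:
        for r in manip.place_of(f,t)[:3]: print(nme,t,r['p'],np.round(r['xy']),'@',(ray(f,r['xy'],{'handle':104.5,'speaker':34.5}.get(t,3),o)-tc)@T)
E
```

```text
wrist balls/sleeve 3555 x [-42.09   50.475  65.531] y [-11.851  -0.387  10.682] z [103.013 112.013 117.578] slope -0.006389544324105939
wrist sleeve 3739 x [-36.946   4.94   37.426] y [-8.142 -0.427  7.355] z [104.669 111.063 113.007] slope -0.003986843974322801
wrist barrel 9204 x [-75.098  15.145  74.633] y [-28.391   5.342  28.912] z [36.923 57.548 64.796] slope -0.006676491300228821
wrist handle 0.56 [256. 264.] @ [ -0.886   0.869 -18.005]
wrist speaker 0.63 [253. 214.] @ [-0.946 -0.813 51.995]
side balls/sleeve 99 x [-49.143  56.998  70.366] y [-12.839  -1.311  11.615] z [ 96.918 108.618 117.713] slope -0.027049410648210807
side sleeve 81 x [-35.799   2.072  34.62 ] y [-8.435 -1.968  6.338] z [104.191 108.054 114.273] slope 0.0045888491739640045
side barrel 646 x [-70.58   51.885  81.992] y [-30.327  -6.602  27.528] z [ 9.178 52.56  66.718] slope 0.015056156400326154
side handle 0.64 [268. 182.] @ [ -0.195  -1.479 -18.005]
side handle 0.57 [267. 206.] @ [102.629 -13.4   -18.001]
side handle 0.44 [276. 252.] @ [274.128 -62.709 -17.995]
side speaker 0.95 [327. 175.] @ [-153.057 -1
[... 213 characters left out ...]
 0.7 [266. 205.] @ [-7.157  3.424 83.495]
side speaker_foot 0.7 [271. 268.] @ [249.359 -49.842  83.504]
top balls/sleeve 100 x [31.266 49.398 64.601] y [-13.935  -3.11    9.108] z [105.76  112.414 118.299] slope -0.02653204384702155
top sleeve 25 x [25.266 32.745 37.696] y [-10.059  -4.615   4.66 ] z [105.481 110.415 114.413] slope 0.5635242920160216
top barrel 346 x [ 8.366 45.85  80.577] y [-32.704 -16.71   26.091] z [ 8.197 57.171 66.104] slope 0.18349398875790693
top handle 0.52 [200. 220.] @ [180.083 -50.529 -17.998]
top speaker 0.86 [267. 192.] @ [-2.685  2.876 51.995]
top speaker 0.86 [177. 226.] @ [252.746 -49.204  52.005]
top speaker_foot 0.98 [163. 228.] @ [296.539 -45.608  83.506]
```

View pics/w2.png

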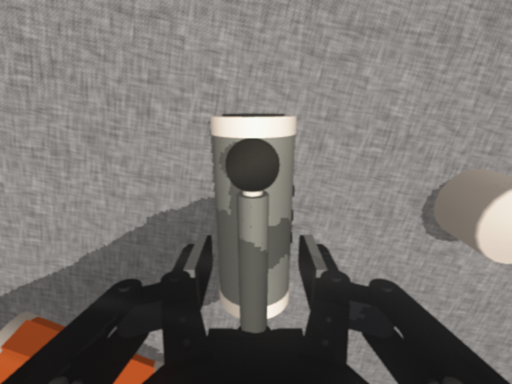

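The speaker stands on its foot, centred under the jaw: ball tops at 117.6 mm (117.5 expected), barrel centred within 0.3 mm. Letting it rest, then gripping the sleeve at the pads.

Call:
{"name": "carry_out", "arguments": {"deltas": [[[0,0,0.003],[0,0,0]],[[0,-0.001,0.002],[0,0,0]],[[0,0,0],[0,0,0]],[[0,0,0],[0,0,0]],[[0,0,0],[0,0,0]],[[0,0,0],[0,0,0]]]}}

```text
time_s: 12.13
tcp_pos: [586.7, -10.0, 84.5]
orientation: [0.635, 0.773, 0.0, 0.0]
force: [-0.3, 0.5, 0.1]
opening: 51.1
grip_force: 0.0
```

Call:
{"name": "carry_out", "arguments": {"deltas": [[[0,0,0],[0,0,0]],[[0,0,0],[0,0,0]],[[0,0,0],[0,0,0]],[[0,0,0],[0,0,0]],[[0,0,0],[0,0,0]],[[0,0,0],[0,0,0]],[[0,0,0],[0,0,0]],[[0,0,0],[0,0,0]],[[0,0,0],[0,0,0]],[[0,0,0],[0,0,0]],[[0,0,0],[0,0,0]],[[0,0,0],[0,0,0]]], "jaw": -1}}

```text
time_s: 13.13
tcp_pos: [586.7, -10.0, 84.6]
orientation: [0.635, 0.773, 0.0, 0.0]
force: [-1.7, -0.1, 4.1]
opening: 14.3
grip_force: 58.7
```

Call:
{"name": "carry_out", "arguments": {"deltas": [[[0,0,-0.002],[0,0,0]],[[0,0,-0.003],[0,0,0]],[[0,0,-0.004],[0,0,0]],[[0,0,-0.005],[0,0,0]],[[0,0,-0.007],[0,0,0]],[[0,0,-0.009],[0,0,0]],[[0,0,-0.01],[0,0,0]],[[0,0,-0.01],[0,0,0]],[[0,0,-0.01],[0,0,0]],[[0,0,-0.01],[0,0,0]],[[0,0,-0.01],[0,0,0]],[[0,0,-0.01],[0,0,0]]]}}

```text
time_s: 14.13
tcp_pos: [586.7, -10.0, 121.0]
orientation: [0.635, 0.773, 0.0, 0.0]
force: [0.7, 0.2, -5.6]
opening: 14.3
grip_force: 58.5
```

Call:
{"name": "carry_out", "arguments": {"deltas": [[[0,0,-0.015],[0,0,0]],[[0,0,-0.017],[0,0,0]],[[0,0,-0.018],[0,0,0]],[[0,0,-0.018],[0,0,0]],[[0,0,-0.018],[0,0,0]],[[0,0,-0.018],[0,0,0]],[[0,0,-0.016],[0,0,0]],[[0,0,-0.014],[0,0,0]],[[0,0,-0.011],[0,0,0]],[[0,0,-0.008],[0,0,0]],[[0,0,-0.005],[0,0,0]],[[0,0,-0.002],[0,0,0]]]}}

```text
time_s: 15.13
tcp_pos: [586.6, -10.0, 184.7]
orientation: [0.635, 0.773, 0.0, 0.0]
force: [-0.1, -0.7, -6.0]
opening: 14.1
grip_force: 58.5
```

Call:
{"name": "carry_out", "arguments": {"deltas": [[[0,0,0],[0,0,0]],[[0,0,0],[0,0,0]],[[0,0,0],[0,0,0]],[[0,0,0],[0,0,0]],[[0,0,0],[0,0,0]],[[0,0,0],[0,0,0]],[[0,0,0],[0,0,0]],[[0,0,0],[0,0,0]],[[0,0,0],[0,0,0]],[[0,0,0],[0,0,0]],[[0,0,0],[0,0,0]],[[0,0,0],[0,0,0]]]}}

```text
time_s: 16.13
tcp_pos: [586.6, -10.0, 184.5]
orientation: [0.635, 0.773, 0.0, -0.0]
force: [0.8, 0.2, -4.8]
opening: 14.3
grip_force: 58.5
```

```bash
cat > e.py <<'E'
from h import *
import sys
for i in range(4):
    o=manip.get_obs(); tc=np.array(o['tcp_pos']); T=R.from_quat(o['orientation']).as_matrix()
    f=manip.grab_frame('wrist'); W=cloud(f,o); L=((W-tc)@T).reshape(-1,3); L=L[~np.isnan(L[:,0])]
    m=(L[:,2]>12)&(L[:,2]<75)&(abs(L[:,0])<100)&(abs(L[:,1])<60)
    B=L[m]; s=(B[:,0]>0)&(B[:,2]<45)
    h=(L[:,2]<0)&(L[:,2]>-40)&(abs(L[:,0])>40)&(abs(L[:,0])<75)&(abs(L[:,1])<24)
    top=[np.percentile(B[(B[:,0]>a)&(B[:,0]<a+15)&(abs(B[:,1])<28),2],3) for a in (-15,0,15,30,45)if ((B[:,0]>a)&(B[:,0]<a+15)).sum()>20]
    print(o['time_s'],tc,o['force'],'barrel x',np.percentile(B[:,0],[1,99]),'y',np.percentile(B[:,1],[1,99]),'tops',np.array(top),'ball y',np.percentile(L[h,1],[1,99]),'z',np.percentile(L[h,2],1))
f=manip.grab_frame('side'); save(f,sys.argv[1])
W=cloud(f,o); L=((W-tc)@T).reshape(-1,3); L=L[~np.isnan(L[:,0])]
m=(L[:,2]>12)&(L[:,2]<100)&(abs(L[:,0])<100)&(abs(L[:,1])<60); print('lowest world z',np.percentile(tc[2]-L[m,2],[0,1,99]))
E
python3 e.py s9.png
```

```text
16.1333 [586.633  -9.959 184.488] [ 0.824  0.158 -4.835] barrel x [-72.071  74.756] y [-27.528  29.606] tops [23.527 22.598 22.344 24.262 22.814] ball y [-11.172  12.278] z -33.11887500980614
16.1833 [586.64   -9.985 184.498] [ 0.14   0.055 -5.542] barrel x [-71.768  74.75 ] y [-27.539  29.564] tops [23.689 22.597 22.472 24.495 22.951] ball y [-11.154  12.315] z -33.08914301981941
16.2333 [586.609  -9.98  184.488] [ 0.24   0.377 -5.506] barrel x [-72.108  74.755] y [-27.562  29.643] tops [23.51  22.545 22.274 24.459 22.862] ball y [-11.18   12.277] z -32.97096309235788
16.2833 [586.647  -9.958 184.501] [-0.109 -0.223 -4.835] barrel x [-72.165  74.745] y [-27.52  29.59] tops [23.688 22.713 22.256 24.559 22.79 ] ball y [-11.17   12.288] z -33.09532311160209
lowest world z [101.873 107.191 165.471]
```

View pics/s9.png

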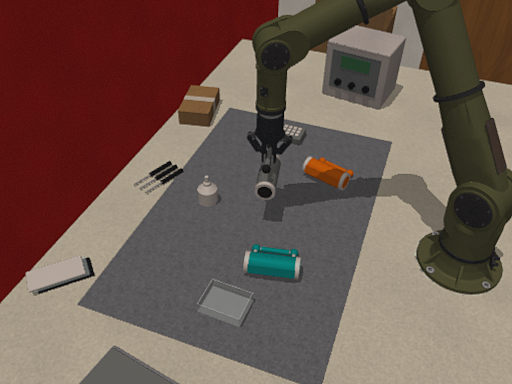

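The side view shows the speaker hanging steady and level from the gripper at (265,180), with the tray, terminal and flask untouched. Its foot is at about z = 103 mm, 100 mm above the mat.

```bash
python3 -c "
from cell import manip
print(manip.job_done())"
```

```text
the job is handed in; nothing more can be done
None
```

I rolled the grey speaker onto its foot on the mat and lifted it by the handle; the arm is holding it steady and level with its foot about 100 mm above the mat, the tray, card terminal and flask were left untouched, and the job is handed in.

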